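# Dial open the studio lock box

### The job

First lift the loose ink bottle that blocks the lock box's drawer and stand it upright in the free half of the little tray, next to the bottle already there. Then dial the combination, stopping for about a second with the dial's white pointer on each mark: the single stud, then back the other way to the pair of studs, then reverse again to the row of three studs; leave the dial there and pull the drawer fully out. Do not tip the ink bottle, let the drawer hit it, or disturb the loose paint tubes and the water glass.

Things in the scene. Friction and masses are not known exactly. Their poses are not given: they have to be found in the camera images.
- lock_box: light wooden box, 150 mm (its x) x 170 mm (its y) x 70 mm high, fixed to the table; origin at the centre of its underside. The drawer comes out of its +y end; the dial stands on its top. The dial axis is vertical through x = 0, y = -10 mm of this frame.
- dial (a joint): angle of the combination dial in rad, counter-clockwise seen from above positive; 0 = pointer towards the box's -x side (the row of three studs), +pi/2 = pointer to the box's -y side, -pi/2 = pointer to its +y side. Stops at -1.95 and +1.95. It stays where it is left (friction about 0.05 N m).
- knob_grip (a point): middle of the gripping height of the dial's round fluted knob, on the dial axis, 104 mm above the table. The knob is 44 mm across (47 mm over the flutes as seen) and spans 78 to 118 mm above the table; below it is a flat dark disc 86 mm across whose top is 78 mm above the table. The frame turns with the dial: the pointer lies along its -x.
- pointer (a point): the point just beyond the end of the dial's white pointer bar, 56 mm from the dial axis, at the radius of the studs; turns with the dial.
- mark_single_mid (a point): the mark of one dark steel stud (9 mm wide, 4 mm high) on the box's top, 56 mm from the dial axis towards the box's +y or its -y side (it changes places with the pair).
- mark_pair_mid (a point): middle of the mark of two dark steel studs 13 mm apart, 56 mm from the dial axis on the side opposite the single stud.
- mark_triple_mid (a point): middle of the mark of three dark steel studs 13 mm apart, 56 mm from the dial axis towards the box's -x side, half-way between the other two marks.
- drawer (a joint): how far the drawer is out, in m: 0 closed, 0.09 fully out (end stop); slides along the box's +y with about 1.5 N friction, no spring. The drawer front is 132 mm wide; two small white pots fixed in the drawer stand no higher than its front.
- pull (a point): middle of the drawer's upright steel pull fin, 53 mm above the table; the fin is 14 mm thick (along the box's x), sticks out 34 mm along the box's y (from 16 mm on the box side of this point, at the drawer front, to 16 mm beyond it) and spans 31 to 65 mm above the table. Pinch it from above, fingers closing along the box's x.
- ink_bottle_mid (a point): loose dark red ink bottle, 34 x 34 mm, 57 mm high, standing on the table before the drawer; this point is half-way up on its axis, z along its axis. The body is square with rounded edges, its sides along this frame's x and y; the round cap on top is narrower.
- ink_tray: fixed wooden tray 170 mm (its x) x 90 mm (its y), rim 16 mm high, walls and floor 5 mm thick; origin at the centre of its underside. A second, fixed ink bottle (38 mm wide, 52 mm high) stands in it at x = +50 mm.
- tray_spot (a point): where the ink bottle is to stand: centre of the free half of the tray, on its floor 5 mm above the table, 85 mm from the other bottle's axis.
- spruce_tube_mid (a point): loose green paint tube 41 x 136 x 30 mm, lying along its y beside the drawer's path, on the box's -x side; point near its middle, 15 mm up.
- moss_tube_mid (a point): loose olive paint tube 50 x 121 x 35 mm, lying along its y beside the drawer's path, on the box's +x side; point near its middle, 15 mm up.
- bronze_tube_mid (a point): loose bronze paint tube 47 x 136 x 34 mm, lying beside the tray on its left, turned along the tray; point near its middle, 15 mm up.
- water_glass_mid (a point): loose drinking glass 72 mm wide and 98 mm high at the back of the table; point half-way up.
There are look-alikes about, which are no part of the job. Several things look just like the part that bears ink_bottle_mid: the one meant starts nearest to the robot's base.

How it is judged (in metres and radians):
On the way, in this order (a step that is already met when the one before it is completed fails the run):
1. the ink bottle stands upright in the tray's free half, let go (horizontal distance between ink_bottle_mid and tray_spot below 0.03 m and height (world z) of ink_bottle_mid below 0.039 m and angle between ink_bottle_mid's own z axis and vertical below 0.12 rad and contact force between ink_bottle and the fingers below 0.1 N), for 0.2 s.
2. the pointer rests on the single stud (within 8 mm at the studs' radius, 0.5 s) (horizontal distance between pointer and mark_single_mid below 0.008 m), for 0.5 s.
3. the pointer rests on the pair of studs (within 8 mm, 0.5 s) (horizontal distance between pointer and mark_pair_mid below 0.008 m), for 0.5 s.
4. the pointer rests on the row of three studs (within 8 mm, 0.5 s) (horizontal distance between pointer and mark_triple_mid below 0.008 m), for 0.5 s.
5. the drawer is out by more than 80 mm (value of joint drawer above 0.08 m), for 0.2 s.
At the end, for the whole second after the job is handed in: The drawer is more than 80 mm out (of 90), the dial's pointer is within 10 mm of the row of three studs, and the ink bottle stands upright on the tray's floor within 30 mm of the centre of the free half (value of joint drawer above 0.08 m and horizontal distance between pointer and mark_triple_mid below 0.01 m and horizontal distance between ink_bottle_mid and tray_spot below 0.03 m and height (world z) of ink_bottle_mid below 0.039 m and angle between ink_bottle_mid's own z axis and vertical below 0.12 rad); the robot touches nothing.
It fails at once if the ink bottle is tipped by more than 0.6 rad (angle between ink_bottle_mid's own z axis and vertical above 0.6 rad).
It fails at once if the drawer hits the ink bottle (contact force between drawer and ink_bottle above 0.5 N).
It fails at once if a loose paint tube or the water glass is moved by more than 25 mm (distance of any of spruce_tube_mid, moss_tube_mid, bronze_tube_mid, water_glass_mid from where it was at the start of the episode above 0.025 m).
It also fails if it takes over 72 s, if anything falls off the work surface, if the arm or the gripper's body presses on something with over 40 N, if the wrist force passes 120 N, or if a joint passes its speed limit or range.

### The arm

A 6-joint arm with a two-finger parallel gripper is mounted at the origin on a cart in front of the work surface, level with it; the furniture and walls round the work are solid. World frame = base frame: x ahead of the robot, y to its left, z up, the work surface at z = 0. Lengths are in m, angles in degrees, forces in N, time in s.
With the tool pointing down it reaches from about 0.35 to 0.725 m from the base axis. Payload 6 kg.
Tool frame: the origin (TCP) lies at the very end of the fingers, on their centre line; the grasp point (between the pads) lies 19 mm behind it; z points along the fingers, y is the line along which they close (so a half turn about z gives the same grasp; the last joint's range is limited). The gripper opens to 85 mm and grips with 20 to 120 N. Pads are 22 mm wide; open, the fingers measure 114 mm over their backs; the gripper's body (76 mm by 85 mm) begins 54 mm behind the grasp point. The pads swing forward as they close: fully open they stand 13 mm farther back than shut.
Start: joints at [90.797, 2.303, 4.859, 0, -92.561, -19.12], TCP at [0.189, 0.57, 0.231] pointing down, gripper open.
Joint ranges: [-146.85, 146.85], [-73.84, 115.35], [-62.03, 85.46], [-188.31, 113.3], [-161.28, -10.13], [-171.36, 171.36]. Speed limits (degrees/s): [147.25, 147.25, 172.46, 180, 180, 180].

### API

Orientations are given as [roll, pitch, yaw] about the fixed x, y, z axes, in that order (R = Rz(yaw) Ry(pitch) Rx(roll)).
In Python, from cell import * gives the robot as it stands.
- The arm moves only by the tool servo_tool, never from a script. Its argument "plan" is text: rows parted by semicolons, each of 5 numbers parted by spaces: the shift along the tool's x, y, z in cm, then the turn about the tool's z in degrees, then the gripper command: -1 is fully open, 1 is shut, values between are in proportion. In form: x y z roll jaw; .... A call has 1 to 20 rows; each row shifts and turns the commanded pose from where the row before left it, along the tool's axes as they then stand; what a row does not reach is not made up. A row lasts 1/10 s, in which the tool goes at most 50 mm and 8.59 degrees, less where a joint would pass 70% of its speed; a pose out of reach is approached as far as the arm can. A call with a gripper value outside its range is refused whole. The fingers move at their own pace and stop on an object; "newtons" is the grip in N (left out, the last holds). Time passes only in rows, so rows that do not move let the fingers close. It gives the time, the measured TCP pose, the force, the opening and the grip force at its end, in the units of the state.
- observe(): the state, without advancing time (a new reading comes with each control period).
- snapshot(name): name is "scene" or "top"; returns (picture, depth): 400x640x3 uint8, red, green, blue; 400x640 float32, m along the optical axis (not along the pixel's ray), 0 where there is no reading.
- camera_params(name): a dict with "mtx" (3x3 intrinsics, pixels), "D" ([k1, k2, p1, p2, k3] as OpenCV has them; the pictures are not rectified), "world_to_cam" (4x4, takes a point from world to camera coordinates). Camera axes: x right, y down, z forward; pixel columns grow to the right and rows downward; lengths in m; the calibration is good to about 2 mm. A picture is of the moment at which its call begins. camera_params takes no time and is no camera call.
- hand_in(): hands the job in; it is judged then, once.
The state is a dict: "clock": time; "joints": joint angles; "joint_vel": joint speeds; "joint_efforts": joint torques, N m; "eef_pos": TCP position; "ee_rot": TCP orientation; "ft_force": force on the tool from outside, world axes, zero at the start; "torque": the same for the moment, N m; "finger_gap": finger opening in m; "grip_force": force on a finger pad.
Only numpy, scipy, OpenCV 4.12 (cv2) and the standard library are available. Lean on these libraries where they do the work, as an engineer would, in place of code of your own. Each camera call takes 0.05 s, during which the arm holds its last target. There are 200 camera calls.

## Working session

There is one attempt and no reset: what is moved stays moved. The work goes in short steps, Python scripts to look and compute and a tool call to move; the robot and the scene stay as the last step left them, time stands still between calls to the robot, and variables do not carry over. Pictures are saved under pics/ and viewed, at most 12 in all, crops included, and the job is handed in when it is done.

Besides the shell and the picture viewer there is one more tool, called after "Call:" as name(argument=value, ...) on one line, values as JSON. servo_tool: Moves the arm, as the interface text tells. Its arguments: {"type":"object","properties":{"plan":{"type":"string"},"newtons":{"type":"number"}},"required":["plan"]}

```bash
mkdir -p pics
cat > h.py <<'E'
from cell import *
import numpy as np, cv2
def snap(n):
    p,d=snapshot(n); np.savez('%s.npz'%n,p=p,d=d); return p,d
def save(p,f,crop=None,s=1):
    if crop: x0,y0,x1,y1=crop; p=p[y0:y1,x0:x1]
    cv2.imwrite('pics/'+f,cv2.resize(p[:,:,::-1],None,fx=s,fy=s,interpolation=cv2.INTER_CUBIC))
def ray(n,u,v):
    c=camera_params(n); q=cv2.undistortPoints(np.array([[[u,v]]],float),np.array(c['mtx'],float),np.array(c['D'],float))[0,0]
    return np.array([q[0],q[1],1.]),np.linalg.inv(np.array(c['world_to_cam']))
def atz(n,u,v,z):
    r,T=ray(n,u,v); d=T[:3,:3]@r; o=T[:3,3]; return o+d*(z-o[2])/d[2]
def atd(n,u,v):
    D=np.load('%s.npz'%n)['d']; r,T=ray(n,u,v); w=D[int(v)-1:int(v)+2,int(u)-1:int(u)+2]; return T[:3,:3]@(r*np.median(w))+T[:3,3]
E
python3 - <<'E'
from h import *
for n in('top','scene'):
    p,d=snap(n); save(p,n+'0.png',None,1.25); print(np.linalg.inv(camera_params(n)['world_to_cam'])[:3].round(3))
print(observe())
E
```

```text
[[-0.026 -0.989  0.146  0.421]
 [-0.999  0.029  0.018  0.123]
 [-0.022 -0.146 -0.989  1.096]]
[[ 0.839 -0.233  0.492  0.077]
 [-0.544 -0.345  0.765 -0.683]
 [-0.009 -0.909 -0.416  0.528]]
{'clock': 0.1, 'joints': array([ 9.08003864e+01,  2.33662649e+00,  4.80742291e+00, -2.26716987e-02,
       -9.25593820e+01, -1.91185476e+01]), 'joint_vel': array([-0.0099583 , -0.16370592,  0.09703814,  0.0245613 ,  0.12826957,
        0.04386579]), 'joint_efforts': array([-6.05130801e-03, -3.69343865e+01,  3.48278940e+01,  6.95169881e+00,
       -4.55858884e-03, -5.26388106e-06]), 'eef_pos': array([0.18842812, 0.56934636, 0.2303612 ]), 'ee_rot': array([ 1.79908882e+02, -7.61253595e-03, -1.83171603e+01]), 'ft_force': array([0.12065685, 0.38114991, 0.32741914]), 'torque': array([0.02808854, 0.00393638, 0.0186649 ]), 'grip_force': 0.0, 'finger_gap': 0.08542849435207024}
```

View pics/top0.png

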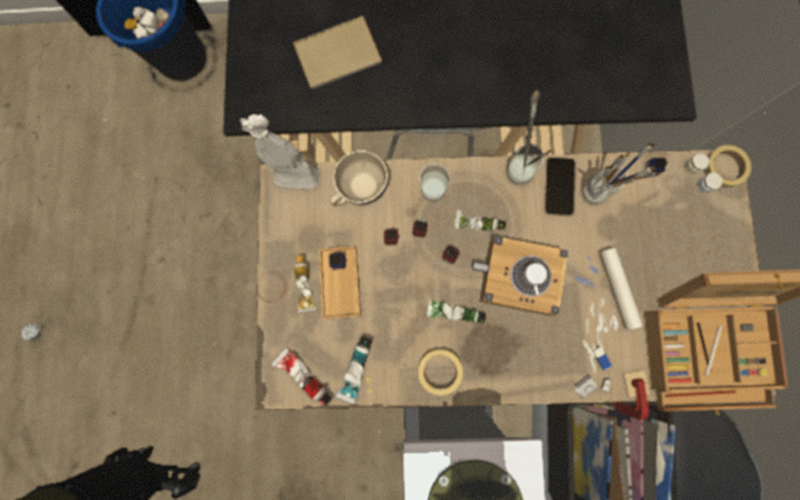

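View pics/scene0.png

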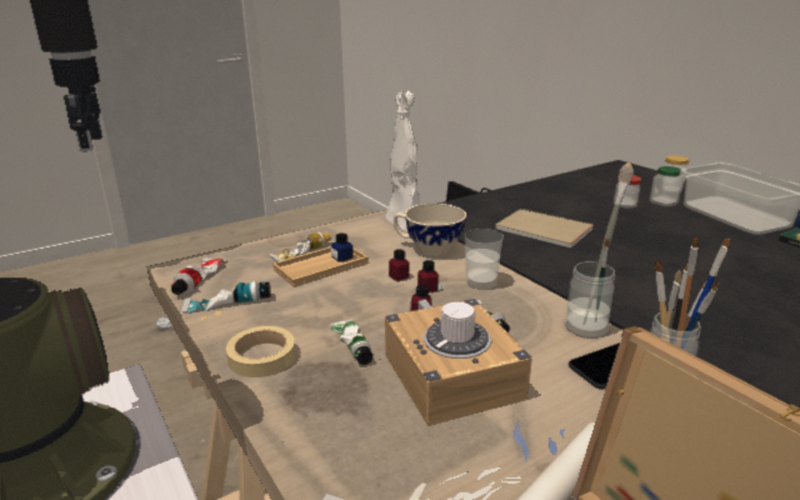

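Three dark red bottle candidates in the top view: (391,237), (420,228) and (451,254), all in displayed pixels. The last is nearest the base (base around (480,490)) and stands before the drawer pull at (481,266), so it is the one meant. I'll confirm with an enlarged crop.

Run:
```python
from h import *
p=np.load('top.npz')['p']; save(p,'c1.png',(300,160,470,260),4.7)
save(p,'c2.png',(225,185,395,265),4.7)
for u,v in((391,237),(420,228),(451,254)): print(atz('top',u/1.25,v/1.25,.057).round(3))
```

```text
[0.624 0.172 0.057]
[0.643 0.103 0.057]
[0.58  0.034 0.057]
```

View pics/c1.png

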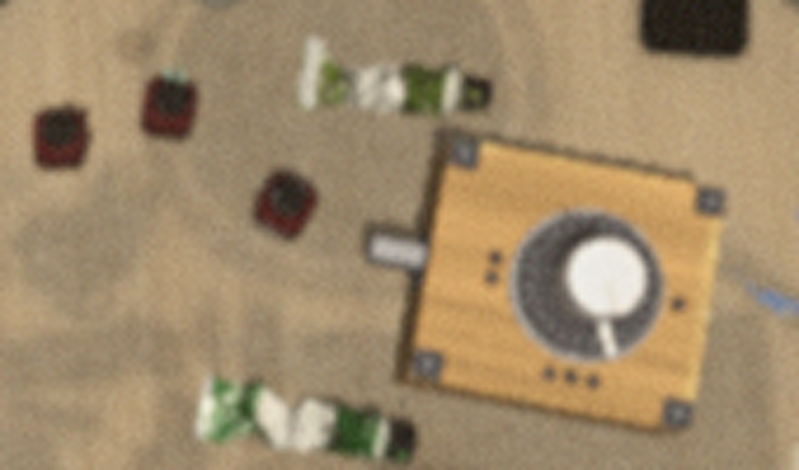

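View pics/c2.png

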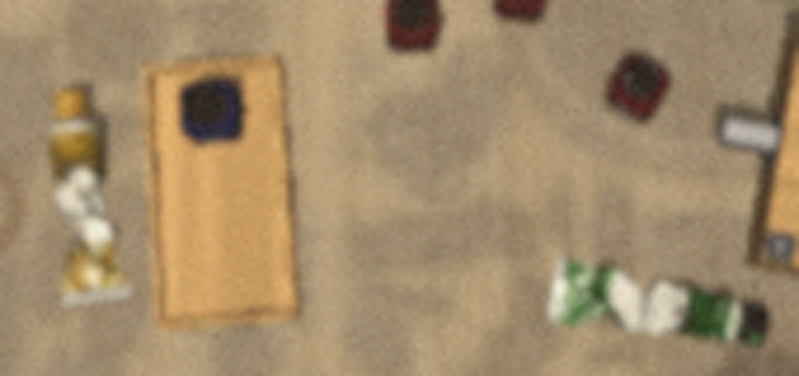

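The crop confirms the bottle at c1 (286,205), ahead of the pull fin (398,250). In c1 the single stud is at (678,303), which is the box's -y side. The pair is at (495,258) and (491,277), the triple at (549,373) to (593,382), and the pointer tip at (612,355). Now the positions.

Run:
```python
from h import *
P=lambda u,v,z,o=(300,160),s=4.7: atz('top',(u+.5)/s-.5+o[0],(v+.5)/s-.5+o[1],z)
st={'pair':P(493,267.5,.072),'single':P(678,303,.072),'triple':P(571,377.5,.072)}
ax=(st['pair']+st['single'])/2
d=st['pair']-st['single']; yaw=np.degrees(np.arctan2(d[1],d[0]))-90
for k,v in st.items(): print(k,v.round(4),np.linalg.norm((v-ax)[:2]).round(4))
print('axis',ax.round(4),'boxyaw',yaw, 'knobtop',P(608,277,.118).round(4))
c=np.array([P(*q,.07) for q in((445,137),(728,187),(688,430),(408,380))]);R=lambda a:np.array([[np.cos(np.radians(a)),-np.sin(np.radians(a))],[np.sin(np.radians(a)),np.cos(np.radians(a))]])
e=(c[0]+c[3]-c[1]-c[2]); print('corners centre',c.mean(0).round(4),'yaw',np.degrees(np.arctan2(e[1],e[0]))-90,'axis from',c.mean(0)[:2]+R(yaw)@[0,-.01])
a=ax[:2]; print('pull',a+R(yaw)@[0,.111],'fin seen',P(398,250,.065).round(4))
t=P(612,355,.08)[:2]-a; print('dial',(np.degrees(np.arctan2(t[1],t[0]))-yaw-180+180)%360-180,np.linalg.norm(t))
# bottle
p=np.load('top.npz')['p'].astype(int); sub=p[185:215,345:375]
m=((sub.sum(2)<230)).astype(np.uint8); n,l,s,cc=cv2.connectedComponentsWithStats(m); i=1+s[1:,4].argmax()
ys,xs=np.where(l==i); q=np.array([P(x+345,y+185,.03,(0,0),1)[:2] for x,y in zip(xs,ys)],np.float32)
print('bottle rect m',cv2.minAreaRect(q*1000), 'cap',P(288,190,.057).round(4),'body',P(286,205,.03).round(4), P(255,212,.035)[:2],P(290,238,.035)[:2],P(317,195,.035)[:2])
o=(225,185); T=np.array([P(*q,.016,o) for q in((145,64),(281,57),(297,316),(159,326))]); e=T[0]+T[1]-T[2]-T[3]
print('tray',T.mean(0).round(4),np.linalg.norm(e)/2,np.degrees(np.arctan2(e[1],e[0])))
e=e[:2]/np.linalg.norm(e[:2]); print('spot',T.mean(0)[:2]-e*.035,'fixed',T.mean(0)[:2]+e*.05, 'seen cap',P(207,103,.052,o).round(4))
for nm,q in dict(olive=((300,45),(490,110)),green=((200,400),(410,440))).items(): print(nm,[P(*x,.015).round(3) for x in q])
```

```text
pair [ 0.536  -0.0867  0.072 ] 0.056
single [ 0.5115 -0.196   0.072 ] 0.056
triple [ 0.4689 -0.1293  0.072 ] 0.0562
axis [ 0.5238 -0.1414  0.072 ] boxyaw -12.655785491320458 knobtop [ 0.5235 -0.1428  0.118 ]
corners centre [ 0.5261 -0.1311  0.07  ] yaw -11.850044989827026 axis from [ 0.52391142 -0.14082858]
pull [ 0.54809582 -0.03304729] fin seen [ 0.5491 -0.0313  0.065 ]
dial 27.05954966057135 0.044068698691878634
bottle rect m ((585.3894653320312, 33.39700698852539), (31.703046798706055, 36.287559509277344), 61.40209197998047) cap [0.5892 0.0331 0.057 ] body [0.584  0.0324 0.03  ] [0.57941241 0.05241223] [0.56233905 0.03117451] [0.58907014 0.0131472 ]
tray [0.5284 0.2995 0.016 ] 0.16693370771633537 3.003021324154973
spot [0.49342091 0.2976224 ] fixed [0.57830418 0.30207543] seen cap [0.5788 0.3016 0.052 ]
olive [array([0.691, 0.018, 0.015]), array([ 0.644, -0.102,  0.015])]
green [array([0.464, 0.09 , 0.015]), array([ 0.435, -0.04 ,  0.015])]
```

Call:
servo_tool(plan="0 0 0 7.6 -1;0 0 0 7.6 -1;4.5 1.6 0.6 0 -1;4.5 1.6 0.6 0 -1;4.5 1.6 0.6 0 -1;4.5 1.6 0.6 0 -1;4.5 1.6 0.6 0 -1;4.5 1.6 0.6 0 -1;4.5 1.6 0.6 0 -1;4.5 1.6 0.6 0 -1;4.5 1.6 0.6 0 -1;4.5 1.6 0.6 0 -1;4.5 1.6 0.6 0 -1;4.5 1.6 0.6 0 -1;4.5 1.6 0.6 0 -1;4 1.9 0.6 0 -1;0 0 0 0 -1;0 0 0 0 -1;0 0 0 0 -1", newtons=30)

```text
clock: 2.0
eef_pos: [0.584, 0.0356, 0.1473]
ee_rot: [180.0, 0.0, -33.5]
ft_force: [0.0, -0.5, -0.5]
finger_gap: 0.0852
grip_force: 0.0
```

Call:
servo_tool(plan="0.3 0.1 0 0 -0.2;0 0 1 0 -0.2;0 0 2 0 -0.2;0 0 2 0 -0.2;0 0 2 0 -0.2;0 0 2 0 -0.2;0 0 2 0 -0.2;0 0 1 0 -0.2;0 0 1.1 0 -0.2;0 0 0 0 -0.2;0 0 0 0 -0.2")

```text
clock: 3.1
eef_pos: [0.5866, 0.0328, 0.0169]
ee_rot: [-180.0, -0.0, -33.5]
ft_force: [0.6, 0.1, 1.5]
finger_gap: 0.0512
grip_force: 0.0
```

Run:
```python
from h import *
p,d=snap('top');q,d=snap('scene')
a=cv2.resize(p[160:240,330:430],None,fx=4,fy=4,interpolation=2);b=cv2.resize(q[160:260,290:390],None,fx=4,fy=4,interpolation=2)
save(np.hstack([np.pad(a,((0,80),(0,0),(0,0))),b]),'d1.png')
```

```text
(no output)
```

View pics/d1.png

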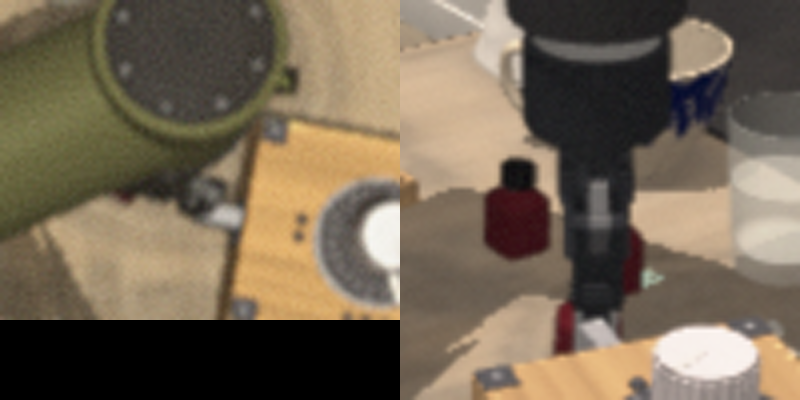

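The arm hides the bottle from above. The scene view shows the near finger straddling it at (595,280), with red on both sides. Closing.

Call:
servo_tool(plan="0 0 0 0 0.4;0 0 0 0 0.4;0 0 0 0 0.4;0 0 0 0 0.4;0 0 0 0 0.4;0 0 0 0 0.4;0 0 -0.5 0 0.4;0 0 -1 0 0.4;0 0 -2 0 0.4;0 0 -2 0 0.4;0 0 -2 0 0.4;0 0 -2 0 0.4;0 0 -1 0 0.4;0 0 0 0 0.4", newtons=30)

```text
clock: 4.6
eef_pos: [0.5869, 0.0328, 0.123]
ee_rot: [-179.9, -0.1, -33.5]
ft_force: [-0.1, 0.2, -1.0]
finger_gap: 0.0326
grip_force: 29.9
```

Call:
servo_tool(plan="-1.2 -0.9 0 0 0.4;-2.5 -1.9 0 0 0.4;-2.5 -1.9 0 0 0.4;-2.5 -1.9 0 0 0.4;-2.5 -1.9 0 0 0.4;-2.5 -1.9 0 0 0.4;-2.5 -1.9 0 0 0.4;-2.5 -1.9 0 0 0.4;-2.5 -1.9 0 0 0.4;-1.2 -0.8 0 0 0.4;0 0 1 0 0.4;0 0 2 0 0.4;0 0 2 0 0.4;0 0 2 0 0.4;0 0 1 0 0.4;0 0 1 0 0.4;0 0 0.5 0 0.4;0 0 0 0 0.4;0 0 0 0 0.4")

```text
clock: 6.5
eef_pos: [0.4932, 0.2974, 0.027]
ee_rot: [-179.9, -0.0, -33.5]
ft_force: [0.7, -0.2, -0.7]
finger_gap: 0.0323
grip_force: 29.9
```

Call:
servo_tool(plan="0 0 0.2 0 0.4;0 0 0.2 0 0.4;0 0 0.1 0 0.4;0 0 0 0 0.4")

```text
clock: 6.9
eef_pos: [0.4931, 0.2975, 0.0222]
ee_rot: [-180.0, -0.0, -33.5]
ft_force: [-1.8, -1.1, 3.9]
finger_gap: 0.0323
grip_force: 30.4
```

Call:
servo_tool(plan="0 0 0 0 0.1;0 0 0 0 0;0 0 0 0 -0.1;0 0 0 0 -0.2;0 0 0 0 -0.2;0 0 -0.5 0 -0.2;0 0 -1 0 -0.2;0 0 -2 0 -0.2;0 0 -3 0 -0.2;0 0 -4 0 -0.2;0 0 -4 0 -0.2;0 0 0 0 -0.2")

```text
clock: 8.1
eef_pos: [0.4954, 0.2986, 0.1749]
ee_rot: [-179.3, -0.3, -33.5]
ft_force: [-0.3, 0.6, 0.3]
finger_gap: 0.0512
grip_force: 0.0
```

Call:
servo_tool(plan="2.67 3.5 0 0 -0.5;2.67 3.5 0 0 -0.8;2.67 3.5 0 0 -0.8;2.67 3.5 0 0 -0.8;2.67 3.5 0 0 -0.8;2.67 3.5 0 0 -0.8;2.67 3.5 0 0 -0.8;2.67 3.5 0 0 -0.8;2.67 3.5 0 0 -0.8;2.67 3.5 0 0 -0.8;0 0 0 0 -0.8;0 0 0 0 -0.8;0 0 0 0 -0.8")

```text
clock: 9.4
eef_pos: [0.5222, -0.1415, 0.1668]
ee_rot: [-180.0, -0.0, -33.5]
ft_force: [-0.2, -0.2, -0.0]
finger_gap: 0.0768
grip_force: 0.0
```

Run:
```python
from h import *
p,d=snap('top');q,d=snap('scene')
a=cv2.resize(p[185:265,235:335],None,fx=4,fy=4,interpolation=2);b=cv2.resize(q[170:230,210:310],None,fx=4,fy=4,interpolation=2)
save(np.hstack([a,np.pad(b,((0,80),(0,0),(0,0)))]),'e1.png')
```

```text
(no output)
```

View pics/e1.png

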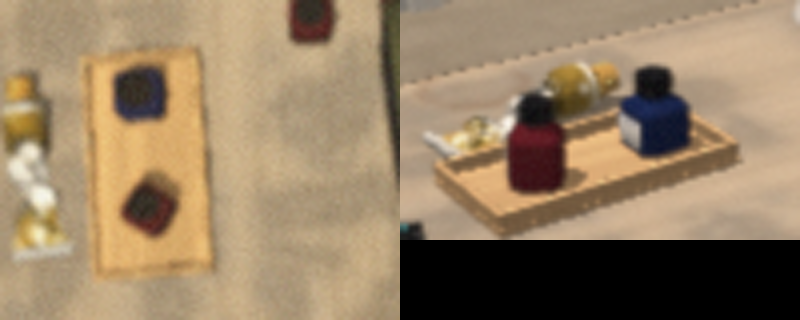

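The bottle stands upright in the tray's free half at (150,203). Now the knob.

Call:
servo_tool(plan="0.15 0 0 0 -0.8;0 0 2 0 -0.8;0 0 2 0 -0.8;0 0 2 0 -0.8;0 0 1 0 -0.8;0 0 1 0 -0.8;0 0 0 0 -0.8;0 0 0 0 0.3;0 0 0 0 0.3;0 0 0 0 0.3;0 0 0 0 0.3;0 0 0 0 0.3;0 0 0 0 0.3;0 0 0 0 0.3;0 0 0 0 0.3", newtons=40)

```text
clock: 11.0
eef_pos: [0.5246, -0.1421, 0.0879]
ee_rot: [-179.9, -0.1, -33.5]
ft_force: [1.4, 5.0, 4.1]
finger_gap: 0.0427
grip_force: 41.2
```

Call:
servo_tool(plan="0 0 0 -4 0.3;0 0 0 -7 0.3;0 0 0 -7 0.3;0 0 0 -7 0.3;0 0 0 -7 0.3;0 0 0 -7 0.3;0 0 0 -7 0.3;0 0 0 -7 0.3;0 0 0 -6 0.3;0 0 0 -4 0.3;0 0 0 0 0.3;0 0 0 0 0.3;0 0 0 0 0.3;0 0 0 0 0.3")

```text
clock: 12.4
eef_pos: [0.5247, -0.1394, 0.0878]
ee_rot: [-179.9, -0.3, 29.6]
ft_force: [-1.0, 16.9, 8.5]
finger_gap: 0.0427
grip_force: 41.8
```

Run:
```python
from h import *
p,d=snap('top');q,d=snap('scene')
a=cv2.resize(p[185:265,380:460],None,fx=5,fy=5,interpolation=2);b=cv2.resize(q[235:315,325:405],None,fx=5,fy=5,interpolation=2)
save(np.hstack([a,b]),'f1.png')
```

```text
(no output)
```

View pics/f1.png

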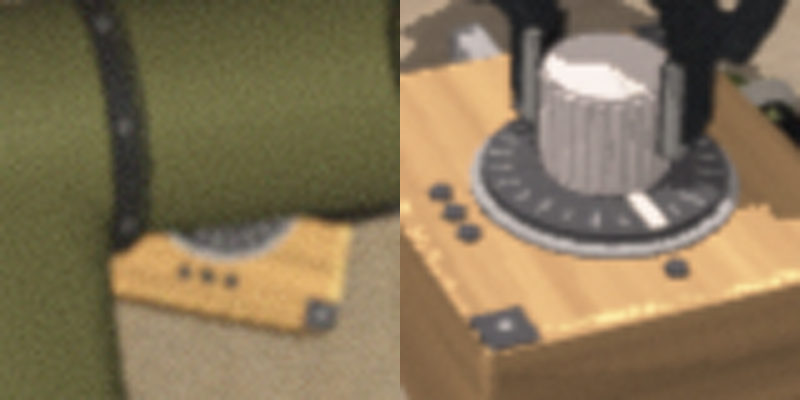

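The scene view shows the pointer bar from (637,195) to (657,225) and the single stud at (677,268). I'll compute the dial angle from these.

```bash
cat >> h.py <<'E'
AX=np.array([.5237,-.1416]);YAW=-12.5
def ang(u,v,z): # scene pixel -> dial angle, radius
    w=atz('scene',u,v,z)[:2]-AX; return round((np.degrees(np.arctan2(w[1],w[0]))-YAW)%360-180,1),np.linalg.norm(w).round(4)
E
python3 - <<'E'
from h import *
g=lambda u,v,z:ang((u+.5)/5-.5+325-80,(v+.5)/5-.5+235,z)
print(g(637,195,.08),g(657,225,.08),'stud',g(677,268,.073),'triple',g(455,212,.073))
E
```

```text
(np.float64(87.1), np.float64(0.023)) (np.float64(85.9), np.float64(0.0415)) stud (np.float64(86.9), np.float64(0.0569)) triple (np.float64(0.5), np.float64(0.0585))
```

Call:
servo_tool(plan="0.1 -0.17 0 0 0.3;0 0 0 0 0.3;0 0 0 0 0.3;0 0 0 0 0.3;0 0 0 0 0.3;0 0 0 0 0.3;0 0 0 0 0.3;0 0 0 0 0.3;0 0 0 5 0.3;0 0 0 8 0.3;0 0 0 8 0.3;0 0 0 8 0.3;0 0 0 8 0.3;0 0 0 8 0.3;0 0 0 8 0.3;0 0 0 8 0.3;0 0 0 8 0.3;0 0 0 8 0.3;0 0 0 8 0.3;0 0 0 8 0.3")

```text
clock: 14.5
eef_pos: [0.5236, -0.1428, 0.0878]
ee_rot: [180.0, -0.2, -63.9]
ft_force: [-0.7, -6.1, 3.2]
finger_gap: 0.0431
grip_force: 41.4
```

Call:
servo_tool(plan="0 0 0 8 0.3;0 0 0 8 0.3;0 0 0 8 0.3;0 0 0 8 0.3;0 0 0 8 0.3;0 0 0 8 0.3;0 0 0 8 0.3;0 0 0 8 0.3;0 0 0 8 0.3;0 0 0 8 0.3;0 0 0 5 0.3;0 0 0 2 0.3;0 0 0 0 0.3;0 0 0 0 0.3;0 0 0 0 0.3;0 0 0 0 0.3;0 0 0 0 0.3")

```text
clock: 16.2
eef_pos: [0.5202, -0.1419, 0.0878]
ee_rot: [179.9, -0.4, -150.6]
ft_force: [-18.7, 2.8, 13.9]
finger_gap: 0.0428
grip_force: 42.3
```

Run:
```python
from h import *
p,d=snap('top');q,d=snap('scene')
a=cv2.resize(p[185:265,380:460],None,fx=5,fy=5,interpolation=2);b=cv2.resize(q[235:315,325:405],None,fx=5,fy=5,interpolation=2)
save(np.hstack([a,b]),'g1.png')
```

```text
(no output)
```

View pics/g1.png

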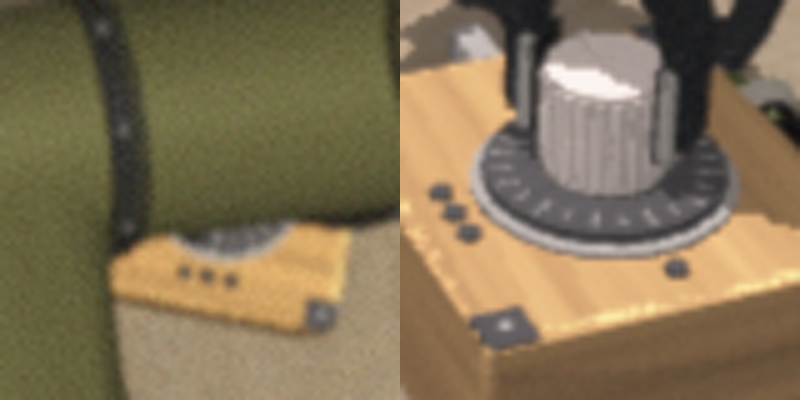

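The pointer is hidden behind the knob at the pair side, as expected after a 180° turn. Dwell, then turn back 90°.

Call:
servo_tool(plan="0.17 0.1 0 0 0.3;0 0 0 0 0.3;0 0 0 0 0.3;0 0 0 0 0.3;0 0 0 0 0.3;0 0 0 0 0.3;0 0 0 -5 0.3;0 0 0 -8 0.3;0 0 0 -8 0.3;0 0 0 -8 0.3;0 0 0 -8 0.3;0 0 0 -8 0.3;0 0 0 -8 0.3;0 0 0 -8 0.3;0 0 0 -8 0.3;0 0 0 -8 0.3;0 0 0 -8 0.3;0 0 0 -5.5 0.3;0 0 0 0 0.3;0 0 0 0 0.3")

```text
clock: 18.3
eef_pos: [0.5236, -0.1428, 0.0879]
ee_rot: [-179.8, -0.3, -60.0]
ft_force: [9.0, -8.2, -2.0]
finger_gap: 0.0426
grip_force: 40.8
```

Run:
```python
from h import *
print(observe()['ee_rot'])
p,d=snap('top');q,d=snap('scene')
a=cv2.resize(p[185:265,380:460],None,fx=5,fy=5,interpolation=2);b=cv2.resize(q[235:315,325:405],None,fx=5,fy=5,interpolation=2)
save(np.hstack([a,b]),'h1.png')
```

```text
[-179.82014758   -0.3414354   -60.04589957]
```

View pics/h1.png

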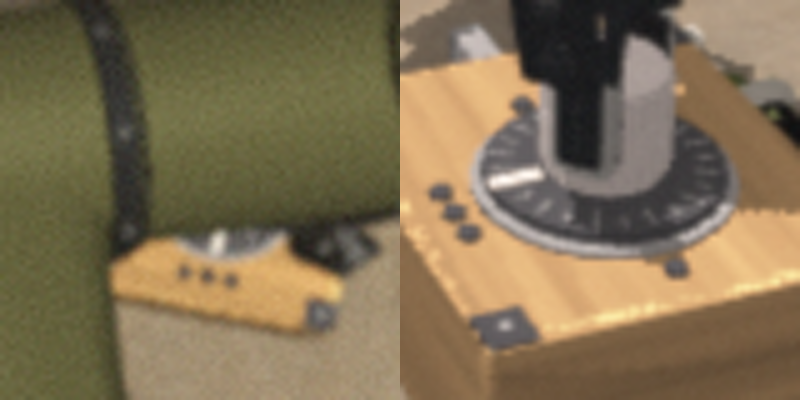

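Run:
```python
from h import *
g=lambda u,v,z:ang((u+.5)/5-.5+325-80,(v+.5)/5-.5+235,z)
print(g(540,173,.08),g(490,186,.08),'tr',g(455,212,.073))
h=lambda u,v,z:atz('top',(u+.5)/5-.5+380,(v+.5)/5-.5+185,z)[:2]
for q in((222,233,.08),(216,250,.08),(207,276,.073)):
    w=h(*q)-AX; print((np.degrees(np.arctan2(w[1],w[0]))-YAW)%360-180,np.linalg.norm(w))
```

```text
(np.float64(-2.7), np.float64(0.0262)) (np.float64(-0.0), np.float64(0.0454)) tr (np.float64(0.5), np.float64(0.0585))
3.9222554785346517 0.031560740686362124
0.4635731674457304 0.04147816718970351
-0.7549641171748078 0.056001612121221234
```

Call:
servo_tool(plan="0 0 0 0 0.3;0 0 0 0 0.3;0 0 0 0 0.3;0 0 0 0 0.3;0 0 0 0 0.3;0 0 0 0 0.3;0 0 0 0 -0.1;0 0 0 0 -0.5;0 0 0 0 -0.8;0 0 0 0 -0.8;0 0 0 0 -0.8;0 0 -1 0 -0.8;0 0 -3 0 -0.8;0 0 -4 0 -0.8;0 0 0 8.5 -0.8;0 0 0 8.5 -0.8;0 0 0 8.5 -0.8;0 0 0 8.5 -0.5;0 0 0 8.5 -0.2;0 0 0 0 -0.2")

```text
clock: 20.4
eef_pos: [0.5215, -0.1409, 0.1672]
ee_rot: [-180.0, -0.0, -102.6]
ft_force: [0.2, -0.6, -0.9]
finger_gap: 0.051
grip_force: 0.0
```

Call:
servo_tool(plan="-2 0 0 0 -0.2;-4 0 0 0 -0.2;-4 0 0 0 -0.2;-1.6 0 0 0 -0.2;0 0 0 0 -0.2;0 0 0 0 -0.2")

```text
clock: 21.0
eef_pos: [0.5466, -0.0277, 0.1666]
ee_rot: [-180.0, -0.0, -102.4]
ft_force: [0.0, -0.8, 0.5]
finger_gap: 0.0513
grip_force: 0.0
```

Run:
```python
from h import *
p,d=snap('top');q,d=snap('scene')
a=cv2.resize(p[185:265,350:450],None,fx=4,fy=4,interpolation=2);b=cv2.resize(q[220:300,305:405],None,fx=4,fy=4,interpolation=2)
save(np.hstack([a,b]),'i1.png')
```

```text
(no output)
```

View pics/i1.png

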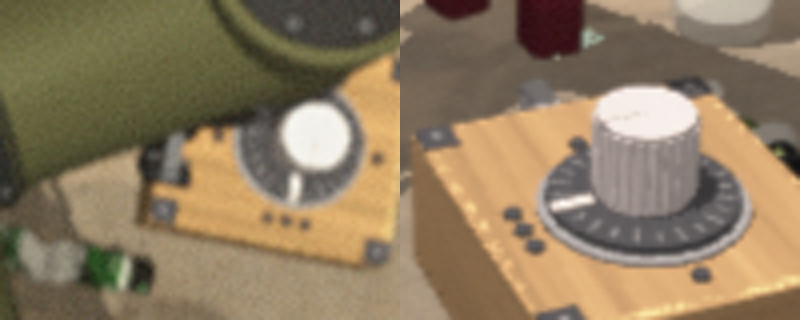

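Pointer tip at (295,200) still aims at the triple's middle (286,222). Descend on the fin.

Call:
servo_tool(plan="0.15 -0.25 0 0 -0.2;0 0 2 0 -0.2;0 0 3 0 -0.2;0 0 3 0 -0.2;0 0 2 0 -0.2;0 0 1.5 0 -0.2;0 0 1.3 0 -0.2;0 0 0 0 -0.2;0 0 0 0 0.9;0 0 0 0 0.9;0 0 0 0 0.9;0 0 0 0 0.9;0 0 0 0 0.9;0 0 0 0 0.9;0 0 0 0 0.9;0 0 0 0 0.9", newtons=40)

```text
clock: 22.7
eef_pos: [0.5479, -0.0292, 0.0397]
ee_rot: [179.9, 0.0, -102.5]
ft_force: [-9.3, 3.4, 7.9]
finger_gap: 0.0134
grip_force: 40.3
```

Call:
servo_tool(plan="-0.3 0 0 0 0.9;-0.6 0 0 0 0.9;-0.6 0 0 0 0.9;-0.6 0 0 0 0.9;-0.6 0 0 0 0.9;-0.6 0 0 0 0.9;-0.6 0 0 0 0.9;-0.6 0 0 0 0.9;-0.6 0 0 0 0.9;-0.6 0 0 0 0.9;-0.6 0 0 0 0.9;-0.6 0 0 0 0.9;-0.6 0 0 0 0.9;-0.6 0 0 0 0.9;-0.6 0 0 0 0.9;-0.3 0 0 0 0.9;-0.2 0 0 0 0.9;0 0 0 0 0.9;0 0 0 0 0.9")

```text
clock: 24.6
eef_pos: [0.5678, 0.0586, 0.0397]
ee_rot: [179.9, -0.2, -102.6]
ft_force: [-6.4, -6.3, 6.8]
finger_gap: 0.0132
grip_force: 40.1
```

Call:
servo_tool(plan="0 0 0 0 0.5;0 0 0 0 0.1;0 0 0 0 -0.1;0 0 0 0 -0.1;0 0 0 0 -0.1;0 0 -1 0 -0.1;0 0 -3 0 -0.1;0 0 -4 0 -0.1;0 0 -4 0 -0.1;0 0 -4 0 -0.1;-2 5 0 0 -0.1;-2 4 0 0 -0.1;-2 4 0 0 -0.1;-2 4 0 0 -0.1;-2 4 0 0 -0.1;0 0 0 0 -0.1;0 0 0 0 -0.1")

```text
clock: 26.3
eef_pos: [0.3881, 0.202, 0.1995]
ee_rot: [-179.9, 0.1, -102.4]
ft_force: [0.2, 0.1, -0.1]
finger_gap: 0.0471
grip_force: 0.0
```

Run:
```python
from h import *
p,d=snap('top');q,d=snap('scene')
a=p[160:270,230:470];b=q[160:270,200:440]
save(np.vstack([a,b]),'j1.png',None,2.6)
```

```text
(no output)
```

View pics/j1.png

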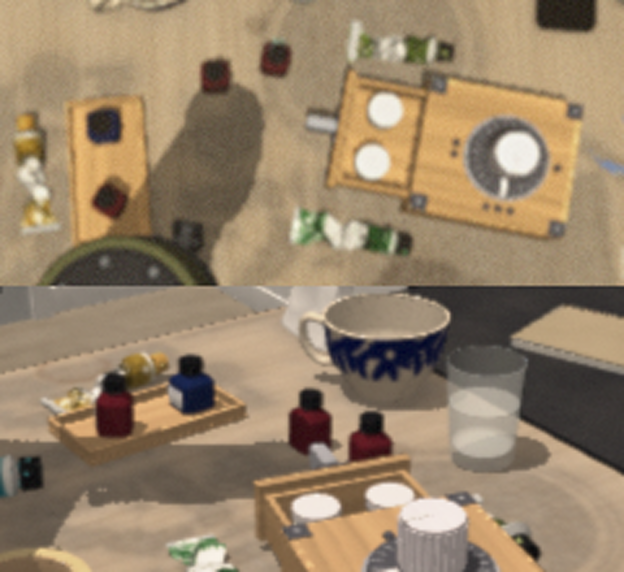

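The drawer is fully out, with its front at (340,130). The pointer at (503,185) aims at the triple (499,208), and the bottle stands in the tray at (110,200). The tubes and glass look undisturbed and the arm touches nothing.

```bash
python3 -c "
from cell import *
print(hand_in())"
```

```text
the job is handed in; nothing more can be done
None
```

I handed the job in at about 26 s (limit 72 s): the bottle stands upright in the tray, the dial went single, pair, triple and is left on the triple, and the drawer is about 90 mm out by the arm's travel. On the pair the pointer was hidden behind the knob, so that stop rests on the measured 180° turn; no verdict came back.

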